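# Screw the filler cap back on the coolant tank

### The job

Put the red filler cap, which lies on the bench, back on the white coolant tank of the stone grinder: set it on the filler neck, ease it backwards (anticlockwise seen from above) until the thread drops into place, then screw it down clockwise until it is fully home and let go. Never force it: press and turn gently, and leave everything else on the bench where it is.

Things in the scene. Friction and masses are not known exactly. Their poses are not given: they have to be found in the camera images.
- tank: white plastic coolant tank fixed to the bench, 170 mm along its x, 240 mm along its y, 110 mm high; on top the filler neck (point mouth) at its y -55 mm and a round green pump 68 mm across, reaching 161 mm above the bench, at its y +65 mm; origin at the centre of its underside, z up
- mouth (a point): centre of the rim of the tank's filler neck, 138 mm above the bench, z up along the neck's axis. The neck is a tube 42 mm across that stands 28 mm above the tank's top
- neck_thread (a point): on the neck's axis, 8 mm below the rim: four-start right-hand thread round the neck, 59 mm across. Four ridges 3.5 mm thick, tops 1 mm below the rim at the start, each falling 5 mm over 58 degrees clockwise to an upright stop rib 6 degrees wide; then a gap of 26 degrees. Where the gaps lie is not measured, differs each time and bears no relation to this frame's x, y
- seal_top (a point): on the neck's axis, 4 mm above the rim: top of the rubber seal in the mouth, before the cap loads it. It begins to give at 2 N, then gives 1 mm per 2 N, and is flush with the rim at 10 N. A cap merely pressed down on it springs up again; only the thread holds it down
- cap: red plastic filler cap, 0.08 to 0.17 kg, 70 mm across, 43 mm high with its grip bar, standing skirt down on the bench; origin at the centre of the skirt's lower edge, z up. The skirt is 63 mm wide inside and 15 mm deep, so it has 2 mm of play all round over the neck's thread. Press with 3 to 8 N to feel the thread: about 40 N spoils it. Hand tight is 0.5 to 0.8 N m
- cap_bar (a point): middle of the upright grip bar on the cap's roof, on the cap's axis, 31 mm above the cap's origin; axes as the cap's: the bar is 60 mm long along x, 16 mm thick along y (fingers close along y) and 24 mm high, from 19 to 43 mm above the cap's origin
- cap_lugs (a point): on the cap's axis, 3.3 mm above its origin: centre of four round inward lugs of 4.4 mm, on the cap's x and y axes. Lugs on top of the ridges: clockwise they run down 5 mm per rad and jam on the ribs; anticlockwise they climb 5 mm per rad and, within a quarter turn, drop into the gaps (17 degrees of play), where a rib ends the backward turn
- cap_face (a point): underside of the cap's roof, on its axis, 15 mm above its origin. Its height over the rim tells the state: 8 to 13 mm, lugs on top of the ridges; 4 mm, dropped on to the seal; then 58 to 75 degrees clockwise to the ribs, the first 12 to 35 degrees idle, then pulling down 5 mm per rad against the seal (up to 0.5 N m) to 0.5 mm above the rim
- concentrate: blue bottle of coolant concentrate with a white cap, 72 mm across, 190 mm tall, standing; origin at the centre of its underside; leave it where it is
- small_cap: small grey screw cap of another container, 38 mm across, 14 mm high: not the cap for the tank; origin at the centre of its underside; leave it where it is
- whetstone: two-layer whetstone, 200 x 65 x 25 mm, lying flat, long side along its x; origin at the centre of its underside; leave it where it is
- brush: hand brush lying on the bench, handle to its -x; origin at the centre of its underside; leave it where it is
- spanner: steel spanner lying on the bench, handle to its -x; origin at the centre of its underside; leave it where it is
- oil_can: yellow can, 56 mm across, 150 mm tall, standing; origin at the centre of its underside; leave it where it is
- knife: finished knife with a wooden handle lying on its side, 240 mm long, 22 mm wide, 18 mm high, blade to its +x; origin at the centre of its underside; leave it where it is
Not all that is in view belongs to the job. Several things have the shape of the cap; the one meant has the colours described above.

How it is judged:
On the way:
1. the thread has dropped into place: the cap sits level on the neck, its sealing face less than 6 mm above the rim (z of cap_face in the frame of mouth below 0.006 m and horizontal distance between cap_face and mouth below 0.003 m and angle between cap's own z axis and vertical below 0.06 rad), for 0.1 s.
At the end, for the whole second after the job is handed in: The cap is screwed home on the filler neck and stays there by itself: its sealing face less than 1.5 mm above the rim of the neck, within 3 mm of the neck's axis, within 0.06 rad of level, at rest and released (z of cap_face in the frame of mouth below 0.0015 m and horizontal distance between cap_face and mouth below 0.003 m and angle between cap's own z axis and vertical below 0.06 rad and linear speed of cap below 0.01 m/s and angular speed of cap below 0.1 rad/s); the robot touches nothing.
It fails at once if the cap is forced before the thread has dropped in: more than 45 N between the cap and the tank, all contacts added up, with the cap face over 6 mm above the rim (contact force between cap and tank above 45 N and z of cap_face in the frame of mouth above 0.006 m).
It fails at once if the cap is overtightened or driven into the tank: more than 80 N between the two, all contacts added up (contact force between cap and tank above 80 N).
It fails at once if the tank is struck or leaned on by the robot with more than 20 N (contact force between the arm and tank above 20 N).
It fails at once if something else on the bench is pushed more than 20 mm (distance of any of concentrate, small_cap, whetstone, brush, spanner, oil_can, knife from where it was at the start of the episode above 0.02 m).
It also fails if it takes over 69 s, if anything falls off the work surface, if the arm or the gripper's body presses on something with over 40 N, if the wrist force passes 120 N, or if a joint passes its speed limit or range.

### The arm

A 6-joint arm with a two-finger parallel gripper is mounted at the origin on the work surface. World frame = base frame: x ahead of the robot, y to its left, z up, the work surface at z = 0. Lengths are in m, angles in rad, forces in N, time in s.
With the tool pointing down it reaches from about 0.375 to 0.9 m from the base axis. Payload 3.1 kg.
Tool frame: the origin (TCP) lies midway between the tips of the shut fingers; the grasp point (between the pads) lies r.tcp_to_grasp behind it (r.tcp_to_grasp is the distance from the TCP to the grasp point, in m); z points along the fingers, x is the direction in which the jaws open and shut, and the axes are right-handed (so a half turn about z gives the same grasp; the last joint's range is limited). The gripper opens to 87 mm and grips with 3 to 60 N. Pads are 19 mm wide; open, the fingers measure 117 mm over their backs; the gripper's body (75 mm by 190 mm) begins 51 mm behind the grasp point.
Start: joints at [-1.464, 0.527, 1.433, -0, 1.181, -0.178], TCP at [0.176, -0.6, 0.223] pointing down, gripper open.
Joint ranges: [-3.08, 3.08], [-0.75, 2.2], [0.22, 2.44], [-1.43, 4.57], [0, 2.65], [-2.85, 2.85]. Speed limits (rad/s): [2.79, 2.79, 3.14, 3.14, 3.14, 3.14].

### API

Orientations are given as a unit quaternion [x, y, z, w].
In Python, from rig import r gives the robot as it stands.
- The arm moves only by the shell command python3 -m crank 'ROWS'. ROWS is JSON, a list of rows, each a list of 5 numbers: the shift along the tool's x, y, z in cm, then the turn about the tool's z in rad, then the gripper's target within -1 to 1 (shut at 1, half-way at 0, fully open at -1). In form: [[x, y, z, yaw, hand], ...]. A call has 1 to 10 rows; each row is the pose to reach, as a shift and turn from the pose measured when the call began, along the tool's axes at that moment; what a row does not reach only later rows make up. A row lasts 1/8 s, in which the tool goes at most 62.5 mm and 10.7 degrees, less where a joint would pass 70% of its speed; a pose out of reach is approached as far as the arm can. A call with a gripper value outside its range is refused whole. The fingers move at their own pace and stop on an object; the grip force is fixed at half the most. Time passes only in rows, so rows that repeat a pose let the fingers close. It gives the time, the measured TCP pose, the force and the opening at its end, in the units of the state.
- r.sense(): the state, without advancing time (a new reading comes with each control period).
- r.capture(name): name is "scene" or "top"; returns a dict with "color" (400x640x3 uint8, blue, green, red), "camera_matrix" (3x3 intrinsics, pixels), "rvec" (rotation vector, rad) and "tvec" (3), from world to camera coordinates, as OpenCV has them. Camera axes: x right, y down, z forward; pixel columns grow to the right and rows downward; lengths in m; the calibration is good to about 2 mm. A picture is of the moment at which its call begins. There is no depth.
- r.finish_job(): hands the job in, once; it reports no verdict.
Trained networks look in the newest picture that a camera, given by its name, has taken for a name from the list of things; names that differ only in an ending like _2 or _b are one class to them, and where a whole thing is asked for, a point or a joint stands for the part that bears it (a point fixed in the world has none). Each returns a list of dicts, best first, with "confidence" (0 to 1); they miss things now and then, are a little off and sometimes report something else, mostly with a low value. They report only what shows in the picture. A call takes as long as a camera call. They do not tell look-alikes from the thing itself.
- r.look_for(camera, name): "box" ([left, top, width, height] as shares, 0 to 1, of the picture: columns of its width, rows of its height, round what is visible of it).
- r.cut_out(camera, name): "region" (400x640 bool, what is visible of it) and "box" ([left, top, width, height] as shares, 0 to 1, of the picture: columns of its width, rows of its height, round what is visible of it).
- r.mark_of(camera, name): "at" ([column, row] as shares, 0 to 1, of the picture: columns of its width, rows of its height: a listed point, or the origin of a listed thing).
The state is a dict: "time_s": time; "joints": joint angles; "joint_velocities": joint speeds; "joint_torque": joint torques, N m; "tcp_pos": TCP position; "eef_rot": TCP orientation; "contact_force": force on the tool from outside, world axes, zero at the start; "wrist_torque": the same for the moment, N m; "width": finger opening in m.
Only numpy, scipy, OpenCV 4.12 (cv2) and the standard library are available. Lean on these libraries where they do the work, as an engineer would, in place of code of your own. Each camera call takes 0.05 s, during which the arm holds its last target. There are 200 camera calls.

## Working session

There is one attempt and no reset: what is moved stays moved. The work goes in short steps, Python scripts to look and compute and a shell command to move; the robot and the scene stay as the last step left them, time stands still between calls to the robot, and variables do not carry over. Pictures are saved under pics/ and viewed, on a budget of 10 in all, crops included, one or two more only if the job needs it, and the job is handed in when it is done.

```bash
mkdir -p pics; ls; python3 - <<'E'
from rig import r
import cv2,numpy as np
s=r.sense();print(s, r.tcp_to_grasp)
a=r.capture("scene");b=r.capture("top")
cv2.imwrite("pics/a.png",np.vstack([a["color"],b["color"]])[:, :] if 0 else cv2.resize(np.vstack([a["color"],b["color"]]),(480,600)))
cv2.imwrite("pics/top.png",b["color"]);cv2.imwrite("pics/scene.png",a["color"])
for c in("scene","top"):
  for n in("cap","cap_bar","mouth","tank","small_cap"):
    print(c,n,[(np.round(np.array(d["at"])*[640,400],1),round(d["confidence"],2)) for d in r.mark_of(c,n)][:5])
for k in (a,b):print(k["camera_matrix"],k["rvec"],k["tvec"])
E
```

```text
pics
{'time_s': 0.0, 'joints': array([-1.46450113e+00,  5.28438818e-01,  1.43390878e+00, -7.09598840e-06,
        1.18139825e+00, -1.78483458e-01]), 'joint_velocities': array([-1.23538899e-03, -1.00197244e-03, -1.22036774e-03,  1.23284498e-03,
        3.89514160e-04,  4.83272723e-05]), 'joint_torque': array([-1.31337394e-03, -4.40044248e+01, -1.76594388e+01,  6.30971580e-02,
        5.84039243e-02, -1.62242432e-04]), 'tcp_pos': array([ 0.17554744, -0.59907221,  0.22158638]), 'eef_rot': array([ 8.00295613e-01, -5.99604680e-01, -7.35704160e-04, -7.86010010e-04]), 'contact_force': array([ 0.10846092, -0.9425254 , -0.02710584]), 'wrist_torque': array([-0.03945321,  0.06045899, -0.02159805]), 'width': 0.08719655572634147} 0.0187
scene cap [(array([403.8, 247.9]), 0.92), (array([401.4, 223.5]), 0.87), (array([402.7, 201.6]), 0.58)]
scene cap_bar [(array([403.7, 217.9]), 0.72), (array([403.3, 241.9]), 0.65), (array([400.6, 192. ]), 0.62), (array([313.1, 272.7]), 0.32)]
scene mouth [(array([247.6, 183.3]), 0.92), (array([249. , 182.4]), 0.53)]
scene tank [(array([266.4, 215.9]), 0.91)]
scene small_cap [(array([399.5, 224.3]), 0.57), (array([335. , 198.5]), 0.43)]
top cap [(array([239. , 207.9]), 0.81), (array([244. , 172.5]), 0.8), (array([229. , 243.2]), 0.79)]
top cap_bar [(array([239.7, 207. ]), 0.88), (array([238.7, 172.2]), 0.67), (array([228.3, 240. ]), 0.6)]
top mouth [(array([405.4, 216.4]), 0.84)]
top tank [(array([377.8, 218.3]), 0.8)]
top small_cap [(array([305.6, 244.8]), 0.45)]
[[361.07699935   0.         319.04198744]
 [  0.         361.07699935 199.08925382]
 [  0.           0.           1.        ]] [ 1.72259364  1.71359647 -0.78177028] [ 0.04639095 -0.27460261  1.68295179]
[[457.94048741   0.         318.08816785]
 [  0.         457.94048741 201.94456699]
 [  0.           0.           1.        ]] [ 2.13362938 -2.09425241  0.19353122] [-0.03915897  0.55621575  1.43271588]
```

View pics/top.png

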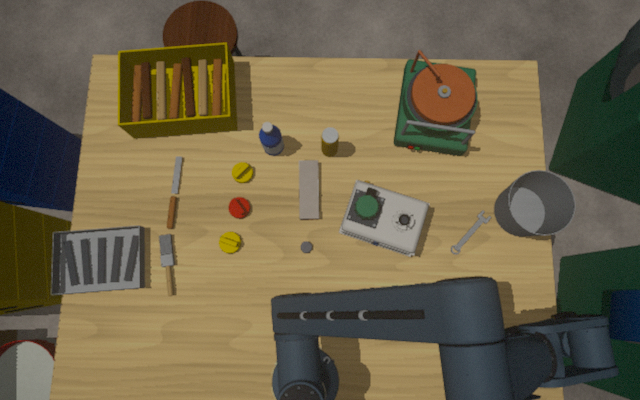

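View pics/scene.png

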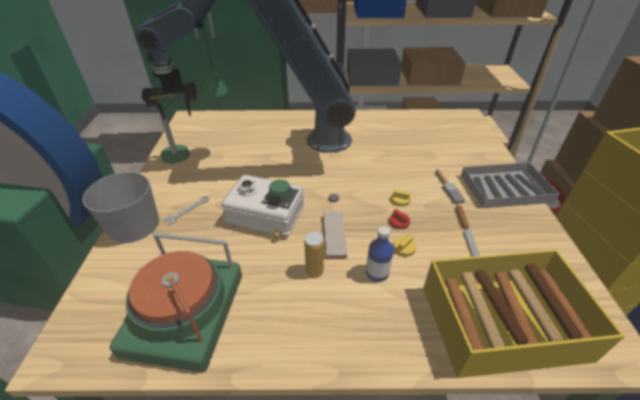

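The top view shows the red cap at about (239, 208) between two yellow look-alikes, and the neck at about (405, 218). In the scene view the cap is near (400, 218) and the neck near (247, 184).

```bash
cat > h.py <<'E'
from rig import r
import cv2,numpy as np
from scipy.spatial.transform import Rotation as R
def ray(im,px):
    Rm,_=cv2.Rodrigues(np.array(im["rvec"])); K=im["camera_matrix"]
    d=Rm.T@np.linalg.inv(K)@np.array([px[0],px[1],1.]); c=-Rm.T@np.array(im["tvec"]).ravel(); return c,d
def onz(im,px,z):
    c,d=ray(im,px); return c+d*(z-c[2])/d[2]
def proj(im,p):
    return cv2.projectPoints(np.array(p,float).reshape(-1,1,3),im["rvec"],im["tvec"],im["camera_matrix"],None)[0].reshape(-1,2)
def toTool(p,s=None):
    s=s or r.sense(); return R.from_quat(s["eef_rot"]).inv().apply(np.array(p)-s["tcp_pos"])*100
E
python3 - <<'E'
from h import *
a=r.capture("scene");b=r.capture("top")
print("cap top",onz(b,(239.5,207.3),.031),"scene",onz(a,(400,218),.031))
print("mouth top",onz(b,(405.4,216.4),.138),"scene",onz(a,(247.6,183.3),.138))
for c in("scene","top"):print(c,[(np.round(np.array(d["at"])*[640,400],1),round(d["confidence"],2)) for d in r.mark_of(c,"seal_top")+r.mark_of(c,"neck_thread")])
# red blob
for im,n in((b,"t"),(a,"s")):
    I=im["color"].astype(int);m=((I[...,2]>120)&(I[...,1]<70)&(I[...,0]<80)).astype(np.uint8)
    k,l,st,ce=cv2.connectedComponentsWithStats(m)
    for i in range(1,k):
        if st[i,4]>30: print(n,st[i],ce[i],onz(im,ce[i],.025))
A=cv2.resize(b["color"][180:235,212:268],(448,440),interpolation=cv2.INTER_CUBIC)
B=cv2.resize(b["color"][190:245,378:428],(400,440),interpolation=cv2.INTER_CUBIC)
cv2.imwrite("pics/c.png",cv2.resize(np.hstack([A,B]),(790,410)))
s=r.sense();print(R.from_quat(s["eef_rot"]).as_matrix())
E
```

```text
cap top [0.53882434 0.23017566 0.031     ] scene [0.55272312 0.23179702 0.031     ]
mouth top [ 0.50030351 -0.29579254  0.138     ] scene [ 0.48979387 -0.28920454  0.138     ]
scene [(array([244.9, 181. ]), 0.69), (array([248.1, 181.1]), 0.86)]
top [(array([406.5, 218.3]), 0.66), (array([403.9, 217.7]), 0.91)]
t [229 197  21  21 271] [237.88191882 206.90405904] [0.54114946 0.23674077 0.025     ]
s [390 211  19  16 136] [399.22794118 220.50735294] [0.55892266 0.22892628 0.025     ]
[[ 2.80931594e-01 -9.59727795e-01  2.05019943e-06]
 [-9.59727795e-01 -2.80931594e-01 -6.71284399e-06]
 [ 7.01846875e-06 -8.17834153e-08 -1.00000000e+00]]
```

View pics/c.png

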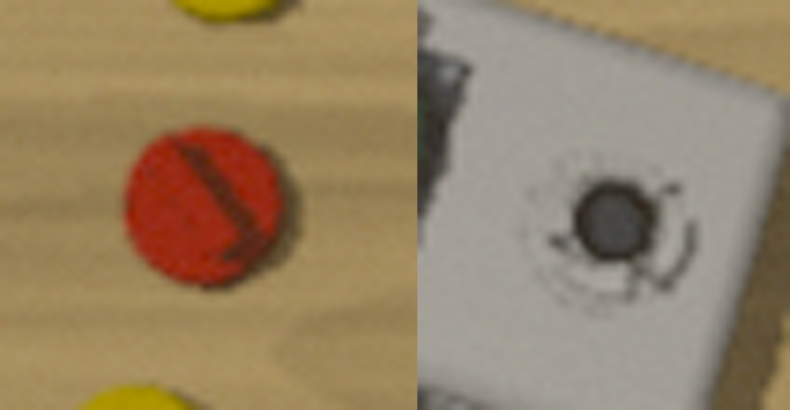

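```bash
python3 - <<'E'
from h import *
from scipy.optimize import minimize
a=r.capture("scene");b=r.capture("top")
def obs(im,box):
    x0,y0,x1,y1=box;I=im["color"][y0:y1,x0:x1].astype(float)
    m=(I[...,2]>2.2*I[...,1])&(I[...,2]>50)
    return m
t=np.linspace(0,2*np.pi,60)
def hull(im,p,S=8):
    pts=np.vstack([np.c_[p[0]+.035*np.cos(t),p[1]+.035*np.sin(t),0*t+z] for z in(0,.019)])
    h=cv2.convexHull(proj(im,pts).astype(np.float32)); M=cv2.moments(h); return np.array([M["m10"]/M["m00"],M["m01"]/M["m00"]]),M["m00"]
for n,im,box in(("top",b,(218,188,262,228)),("scene",a,(382,205,420,234))):
    m=obs(im,box);ys,xs=np.nonzero(m);c=np.array([xs.mean()+box[0],ys.mean()+box[1]])
    f=minimize(lambda p:np.sum((hull(im,p)[0]-c)**2),[.54,.23],method="Nelder-Mead",options=dict(xatol=1e-5))
    print(n,"cap",f.x,"area",m.sum(),hull(im,f.x)[1],c)
I=cv2.cvtColor(b["color"],cv2.COLOR_BGR2GRAY).astype(float)
w=np.clip(110-I[211:229,396:413],0,None);w[w<15]=0
k,l,st,ce=cv2.connectedComponentsWithStats((w>0).astype(np.uint8))
i=1+st[1:,4].argmax();w=w*(l==i);ys,xs=np.mgrid[211:229,396:413];c=((w*xs).sum()/w.sum(),(w*ys).sum()/w.sum())
print("seal",c,st[i],onz(b,c,.142),onz(b,c,.138))
# bar dark line
G=b["color"][...,2].astype(float)[196:220,228:252];ys,xs=np.mgrid[196:220,228:252]
d=np.hypot(xs-239.1,ys-207.5)<9.5;w=np.clip(np.median(G[d])-25-G,0,None)*d
mx=(w*xs).sum()/w.sum();my=(w*ys).sum()/w.sum()
C=np.cov(np.c_[xs.ravel(),ys.ravel()].T,aweights=w.ravel());v=np.linalg.eigh(C)[1][:,1]
p=onz(b,(mx,my),.03);q=onz(b,(mx+10*v[0],my+10*v[1]),.03);print("bar line",p,np.degrees(np.arctan2(*(q-p)[[1,0]])))
s=r.sense();print(toTool([.54,.233,.12],s),toTool([.54,.233,.022],s))
A=cv2.resize(a["color"][195:240,375:425],(400,360),interpolation=cv2.INTER_CUBIC)
B=cv2.resize(a["color"][165:210,222:272],(400,360),interpolation=cv2.INTER_CUBIC)
cv2.imwrite("pics/d.png",np.hstack([A,B]))
E
```

```text
top cap [0.54327921 0.23717875] area 324 368.00284022151027 [238.57098765 207.10802469]
scene cap [0.54057536 0.23527617] area 129 299.0100330407731 [399.57364341 220.08527132]
seal (np.float64(403.9403737140458), np.float64(219.26663867310518)) [  3   3  11  11 101] [ 0.49077349 -0.29052053  0.142     ] [ 0.4914179  -0.29122563  0.138     ]
bar line [0.53655257 0.22054947 0.03      ] -149.39929766910737
[-69.68486411 -58.37091473  10.25768399] [-69.68441803 -58.37106231  20.05768397]
```

View pics/d.png

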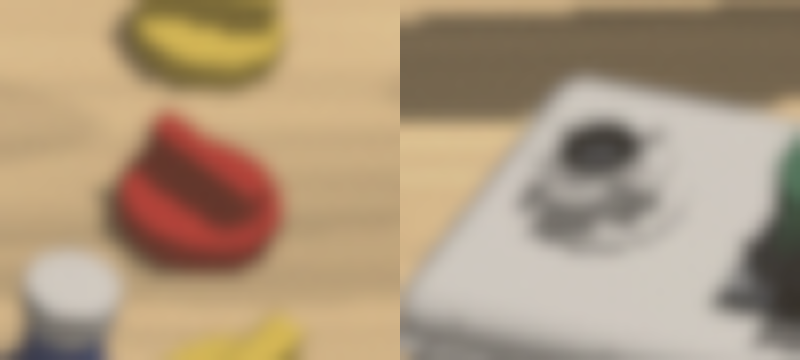

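The scene crop confirms the red cap between the yellow ones, with its bar running from upper left to lower right. The seal is the dark disc in the right half of the crop. I'll refine the bar angle and cap centre once more, then move.

```bash
python3 - <<'E'
from h import *
from scipy.optimize import minimize
a=r.capture("scene");b=r.capture("top")
t=np.linspace(0,2*np.pi,80)
def model(im,p,box,S=6):
    x0,y0,x1,y1=box;th=p[2];M=np.zeros(((y1-y0)*S,(x1-x0)*S),np.uint8)
    u=np.array([np.cos(th),np.sin(th)]);v=np.array([-u[1],u[0]])
    cyl=np.vstack([np.c_[p[0]+.035*np.cos(t),p[1]+.035*np.sin(t),0*t+z] for z in(0,.019)])
    bar=np.array([[*(p[:2]+i*.03*u+j*.008*v),z] for i in(-1,1) for j in(-1,1) for z in(.019,.043)])
    for P in(cyl,bar):
        q=(proj(im,P)-[x0-.5,y0-.5])*S; cv2.fillConvexPoly(M,cv2.convexHull(q.astype(np.float32)).astype(np.int32),255)
    return cv2.resize(M,(x1-x0,y1-y0),interpolation=cv2.INTER_AREA)/255.
V=[(b,(220,190,258,226)),(a,(384,203,416,233))];O=[]
for im,(x0,y0,x1,y1) in V:
    I=im["color"][y0:y1,x0:x1].astype(float);O.append(np.clip((I[...,2]/(I[...,1]+1)-1.5)/1.0,0,1))
def cost(p,sel=(0,1)):return sum(((model(V[i][0],p,V[i][1])-O[i])**2).sum() for i in sel)
for sel in((0,1),(0,),(1,)):
    best=min((minimize(cost,[.541,.234,np.radians(g)],args=(sel,),method="Nelder-Mead",options=dict(initial_simplex=[[.541,.234,np.radians(g)],[.546,.234,np.radians(g)],[.541,.239,np.radians(g)],[.541,.234,np.radians(g+12)]])) for g in(20,35,50,65)),key=lambda f:f.fun)
    print(sel,best.x[:2],np.degrees(best.x[2]),best.fun)
p=(395.3,209.3);q=(407.5,219.5);P,Q=onz(a,p,.043),onz(a,q,.043);print(P,Q,np.linalg.norm(P-Q))
E
```

```text
(0, 1) [0.54241845 0.23567714] 48.31207277130581 127.85400678243053
(0,) [0.54308699 0.23637203] 27.467655947801983 19.891521301513244
(1,) [0.53501612 0.2361811 ] 72.06083807124743 100.40597547997953
[0.52141098 0.21902386 0.043     ] [0.57247848 0.25212042 0.043     ] 0.060854514780370024
```

```bash
python3 -m crank '[[0,0,-4,0,-1],[-6,-5,-6,0,-1],[-12,-10,-6,0,-1],[-18,-15,-6,-0.1,-1],[-24,-20,-6,-0.2,-1],[-29,-24,-6,-0.3,-1],[-34,-28.5,-6,-0.44,-1],[-39,-33,-6,-0.44,-1],[-44,-37,-6,-0.44,-1],[-49,-41,-6,-0.44,-1]]'
```

```text
time_s: 2.35
tcp_pos: [0.4014, -0.0848, 0.283]
eef_rot: [0.912, -0.411, 0.001, 0.0]
contact_force: [1.6, -1.0, 0.1]
width: 0.087
```

```bash
cat >> h.py <<'E'
def go(p,ang=None):
    s=r.sense();X=R.from_quat(s["eef_rot"]).apply([1,0,0]);c=np.degrees(np.arctan2(X[1],X[0]))
    print("tool shift cm",np.round(toTool(p,s),2),"xang",round(c,1),"yaw",None if ang is None else round(-np.radians((ang-c+180)%360-180),3),"tcp",np.round(s["tcp_pos"],4),"F",np.round(s["contact_force"],1),"T",np.round(s["wrist_torque"],2),"w",round(s["width"],4),"t",s["time_s"],"q6",round(s["joints"][5],2))
E
python3 -c "
from h import *
go([.543,.236,.07],-57)"
```

```text
tool shift cm [-14.68 -31.85  21.3 ] xang -48.5 yaw 0.148 tcp [ 0.4014 -0.0848  0.283 ] F [ 1.6 -1.   0.1] T [ 0.02 -0.03 -0.07] w 0.087 t 2.35 q6 0.36
```

```bash
python3 -m crank '[[-3,-6.4,2,0.07,-1],[-6,-12.8,5,0.15,-1],[-9,-19.1,9,0.15,-1],[-12,-25.5,13,0.15,-1],[-14.68,-31.85,17,0.15,-1],[-14.68,-31.85,21,0.15,-1],[-14.68,-31.85,21.3,0.15,-1],[-14.68,-31.85,21.3,0.15,-1]]'; python3 - <<'E'
from h import *
go([.543,.236,.024],-57)
a=r.capture("scene");b=r.capture("top")
A=cv2.resize(a["color"][185:245,365:435],(420,360),interpolation=cv2.INTER_CUBIC)
B=cv2.resize(b["color"][177:237,209:269],(360,360),interpolation=cv2.INTER_CUBIC)
cv2.imwrite("pics/e.png",np.hstack([A,B]))
E
```

```text
time_s: 3.35
tcp_pos: [0.5415, 0.2373, 0.0668]
eef_rot: [0.879, -0.477, -0.001, 0.002]
contact_force: [-0.7, -0.3, 0.0]
width: 0.0873
tool shift cm [ 0.19 -0.07  4.28] xang -56.9 yaw 0.001 tcp [0.5415 0.2373 0.0668] F [-0.7 -0.3  0. ] T [-0.03 -0.   -0.04] w 0.0873 t 3.35 q6 1.22
```

View pics/e.png

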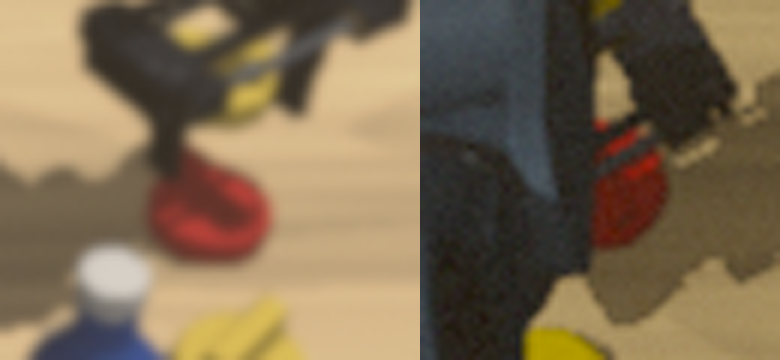

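The gripper is over the red cap, fingers on either side of the bar, with the bottle clear. Next I descend and grip.

```bash
python3 -m crank '[[0.19,-0.07,2.2,0,-1],[0.19,-0.07,4.1,0,-1],[0.19,-0.07,4.25,0,-1],[0.19,-0.07,4.25,0,-1],[0.19,-0.07,4.25,0,1],[0.19,-0.07,4.25,0,1],[0.19,-0.07,4.25,0,1],[0.19,-0.07,4.25,0,1],[0.19,-0.07,4.25,0,1],[0.19,-0.07,4.25,0,1]]'; python3 -c "
from h import *
go([.543,.236,.024],-57)"
```

```text
time_s: 4.7
tcp_pos: [0.5444, 0.2346, 0.0274]
eef_rot: [0.879, -0.478, 0.001, 0.0]
contact_force: [-0.6, 0.1, 0.2]
width: 0.0353
tool shift cm [-0.2   0.04  0.34] xang -57.1 yaw -0.001 tcp [0.5444 0.2346 0.0274] F [-0.6  0.1  0.2] T [ 0.03 -0.09  0.02] w 0.0353 t 4.7 q6 1.22
```

```bash
python3 -m crank '[[0,0,0.3,0,1],[0,0,0.3,0,1],[0,0,0.3,0,1],[0,0,0.3,0,1],[0,0,0.3,0,1],[0,0,0.3,0,1]]'; python3 -c "
from h import *
go([.4914,-.2912,.19],-57)"
```

```text
time_s: 5.45
tcp_pos: [0.5444, 0.2346, 0.0244]
eef_rot: [0.879, -0.478, 0.001, 0.0]
contact_force: [0.1, -0.0, -1.1]
width: 0.0158
tool shift cm [ 41.26  33.04 -16.49] xang -57.1 yaw -0.001 tcp [0.5444 0.2346 0.0244] F [ 0.1 -0.  -1.1] T [-0.02  0.01  0.03] w 0.0158 t 5.45 q6 1.22
```

```bash
python3 -m crank '[[0,0,-3,0,1],[0,0,-8,0,1],[0,0,-13,0,1],[0,0,-18,0,1],[4,3.2,-19,0,1],[8.5,7,-19,0,1],[13,10.5,-19,0,1],[17.5,14,-19,0,1]]'; python3 -m crank '[[4.5,3.6,0,0,1],[9,7.2,0,0,1],[13.5,10.8,0,0,1],[18,14.4,0,0,1],[20,16.5,0,0,1],[20,16.5,0,0,1]]';python3 - <<'E'
from h import *
go([.4914,-.2912,.19],-57)
a=r.capture("scene");b=r.capture("top")
A=cv2.resize(a["color"][130:240,180:310],(390,330),interpolation=cv2.INTER_CUBIC)
B=cv2.resize(b["color"][160:270,330:460],(390,330),interpolation=cv2.INTER_CUBIC)
cv2.imwrite("pics/f.png",np.hstack([A,B]))
E
```

```text
time_s: 6.45
tcp_pos: [0.5214, 0.0102, 0.215]
eef_rot: [0.879, -0.477, 0.001, 0.0]
contact_force: [0.9, -0.8, -1.8]
width: 0.0158
time_s: 7.2
tcp_pos: [0.4913, -0.2497, 0.2152]
eef_rot: [0.878, -0.479, 0.001, 0.0]
contact_force: [0.0, 0.7, -1.4]
width: 0.0156
tool shift cm [3.49 2.24 2.53] xang -57.3 yaw -0.004 tcp [ 0.4913 -0.2497  0.2152] F [ 0.   0.7 -1.4] T [ 0.01 -0.03 -0.03] w 0.0156 t 7.2 q6 0.33
```

View pics/f.png

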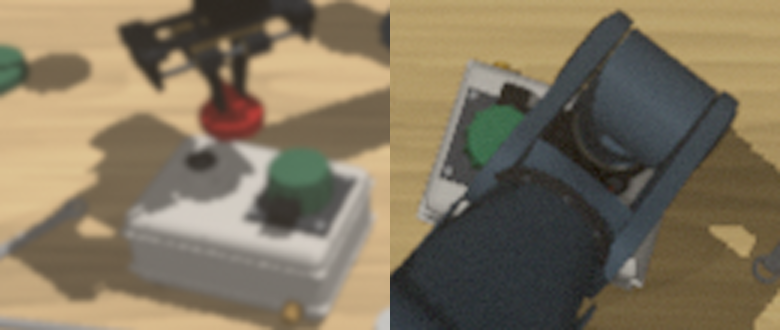

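```bash
python3 -m crank '[[2,1.2,0,0,1],[3.5,2.25,1,0,1],[3.52,2.25,2.5,0,1],[3.52,2.25,3.8,0,1],[3.52,2.25,3.8,0,1],[3.52,2.25,3.8,0,1]]';python3 -c "
from h import *
go([.4915,-.2915,.165],-57)"
```

```text
time_s: 8.05
tcp_pos: [0.4918, -0.2882, 0.177]
eef_rot: [0.879, -0.477, 0.0, -0.0]
contact_force: [-0.7, -0.4, -1.2]
width: 0.0156
tool shift cm [0.26 0.2  1.2 ] xang -57.0 yaw -0.001 tcp [ 0.4918 -0.2882  0.177 ] F [-0.7 -0.4 -1.2] T [-0.04 -0.06 -0.03] w 0.0156 t 8.05 q6 0.27
```

```bash
python3 -m crank '[[0.26,0.2,0.5,0,1],[0.26,0.2,1.0,0,1],[0.26,0.2,1.1,0,1],[0.26,0.2,1.2,0,1],[0.26,0.2,1.2,0,1]]';python3 -c "
from h import *
go([.4915,-.2915,.160],-57)"
```

```text
time_s: 8.68
tcp_pos: [0.4915, -0.2914, 0.165]
eef_rot: [0.879, -0.477, 0.0, -0.0]
contact_force: [0.2, 0.9, -1.4]
width: 0.0159
tool shift cm [0.   0.01 0.5 ] xang -57.0 yaw -0.001 tcp [ 0.4915 -0.2914  0.165 ] F [ 0.2  0.9 -1.4] T [ 0.02 -0.06 -0.01] w 0.0159 t 8.675 q6 0.26
```

```bash
for i in 1 2; do python3 -m crank '[[0,0,0.1,0,1],[0,0,0.2,0,1],[0,0,0.2,0,1]]';python3 -c "
from h import *
go([.4915,-.2915,.160],-57)"; done
```

```text
time_s: 9.05
tcp_pos: [0.4915, -0.2914, 0.1629]
eef_rot: [0.879, -0.478, 0.0, -0.0]
contact_force: [0.4, -0.5, -1.3]
width: 0.0156
tool shift cm [0.01 0.   0.29] xang -57.0 yaw -0.001 tcp [ 0.4915 -0.2914  0.1629] F [ 0.4 -0.5 -1.3] T [-0.    0.05  0.01] w 0.0156 t 9.05 q6 0.26
time_s: 9.43
tcp_pos: [0.4914, -0.2913, 0.1608]
eef_rot: [0.879, -0.477, 0.0, -0.0]
contact_force: [-0.4, -0.8, -1.9]
width: 0.0158
tool shift cm [0.02 0.   0.08] xang -57.0 yaw -0.001 tcp [ 0.4914 -0.2913  0.1608] F [-0.4 -0.8 -1.9] T [-0.07 -0.04 -0.01] w 0.0158 t 9.425 q6 0.26
```

```bash
for i in 1 2; do python3 -m crank '[[0,0,0.1,0,1],[0,0,0.15,0,1],[0,0,0.15,0,1]]';python3 -c "
from h import *
go([.4915,-.2915,.160],-57)"; done
```

```text
time_s: 9.8
tcp_pos: [0.4914, -0.2913, 0.1593]
eef_rot: [0.879, -0.478, 0.0, -0.0]
contact_force: [0.4, 0.6, -1.6]
width: 0.0158
tool shift cm [ 0.02  0.   -0.07] xang -57.0 yaw -0.001 tcp [ 0.4914 -0.2913  0.1593] F [ 0.4  0.6 -1.6] T [-0.03  0.01 -0.01] w 0.0158 t 9.8 q6 0.26
time_s: 10.18
tcp_pos: [0.4919, -0.2916, 0.1581]
eef_rot: [0.879, -0.478, 0.001, -0.0]
contact_force: [1.0, 0.1, 1.1]
width: 0.0156
tool shift cm [-0.03  0.03 -0.19] xang -57.1 yaw -0.001 tcp [ 0.4919 -0.2916  0.1581] F [1.  0.1 1.1] T [ 0.03 -0.24 -0.06] w 0.0156 t 10.175 q6 0.26
```

```bash
python3 -m crank '[[0,0,0.1,0,1],[0,0,0.1,0,1]]';python3 -c "
from h import *
go([.4915,-.2915,.160],-57)";  python3 -m crank '[[0,0,0,-0.08,1],[0,0,-0.06,-0.16,1],[0,0,-0.06,-0.16,1]]';python3 -c "
from h import *
go([.4915,-.2915,.160],-57)"
```

```text
time_s: 10.42
tcp_pos: [0.4922, -0.2917, 0.1571]
eef_rot: [0.879, -0.478, 0.001, -0.0]
contact_force: [1.7, -0.0, -0.3]
width: 0.0155
tool shift cm [-0.05  0.05 -0.29] xang -57.1 yaw -0.001 tcp [ 0.4922 -0.2917  0.1571] F [ 1.7 -0.  -0.3] T [ 0.09 -0.38 -0.06] w 0.0155 t 10.425 q6 0.26
time_s: 10.8
tcp_pos: [0.4917, -0.292, 0.1573]
eef_rot: [0.913, -0.408, 0.001, -0.0]
contact_force: [-0.8, -1.9, -2.5]
width: 0.0176
tool shift cm [-0.05 -0.01 -0.27] xang -48.1 yaw 0.155 tcp [ 0.4917 -0.292   0.1573] F [-0.8 -1.9 -2.5] T [-0.37  0.09 -0.89] w 0.0176 t 10.8 q6 0.11
```

```bash
python3 -m crank '[[-0.03,0,0,0.1,1],[-0.03,0,0,0.16,1],[-0.03,0,0,0.16,1]]';python3 -c "
from h import *
go([.492,-.2918,.160],-57)";  python3 -m crank '[[0,0,0.06,0,1],[0,0,0.1,0,1]]';python3 -c "
from h import *
go([.492,-.2918,.160],-57)"
```

```text
time_s: 11.18
tcp_pos: [0.4912, -0.2915, 0.157]
eef_rot: [0.878, -0.479, 0.0, -0.0]
contact_force: [-0.0, -0.6, -1.8]
width: 0.0159
tool shift cm [ 0.07 -0.05 -0.3 ] xang -57.2 yaw -0.004 tcp [ 0.4912 -0.2915  0.157 ] F [-0.  -0.6 -1.8] T [-0.08 -0.06  0.04] w 0.0159 t 11.175 q6 0.27
time_s: 11.42
tcp_pos: [0.4912, -0.2915, 0.156]
eef_rot: [0.878, -0.478, 0.0, -0.0]
contact_force: [0.4, 0.0, -0.2]
width: 0.0159
tool shift cm [ 0.07 -0.05 -0.4 ] xang -57.2 yaw -0.003 tcp [ 0.4912 -0.2915  0.156 ] F [ 0.4  0.  -0.2] T [-0.07 -0.1  -0.  ] w 0.0159 t 11.425 q6 0.27
```

```bash
for i in 1 2 3; do python3 -m crank '[[0,0,0.05,0,1],[0,0,0.1,0,1]]' | grep -E "tcp|force"; done; python3 -c "
from h import *
go([.492,-.2918,.160],-57)"
```

```text
tcp_pos: [0.4911, -0.2914, 0.1549]
contact_force: [-0.1, -0.6, -1.1]
tcp_pos: [0.4912, -0.2914, 0.1539]
contact_force: [0.3, -0.4, -1.2]
tcp_pos: [0.4912, -0.2915, 0.1529]
contact_force: [0.6, -0.1, -0.4]
tool shift cm [ 0.07 -0.05 -0.71] xang -57.2 yaw -0.003 tcp [ 0.4912 -0.2915  0.1529] F [ 0.6 -0.1 -0.4] T [-0.07 -0.08 -0.01] w 0.0161 t 12.175 q6 0.27
```

```bash
for i in 1 2; do python3 -m crank '[[0,0,0.05,0,1],[0,0,0.1,0,1]]' | grep -E "tcp|force"; done; python3 -c "
from h import *
go([.492,-.2918,.160],-57)"
```

```text
tcp_pos: [0.4911, -0.2915, 0.1518]
contact_force: [1.2, 0.4, -1.2]
tcp_pos: [0.4912, -0.2914, 0.1509]
contact_force: [0.1, -0.4, 0.2]
tool shift cm [ 0.07 -0.05 -0.91] xang -57.2 yaw -0.003 tcp [ 0.4912 -0.2914  0.1509] F [ 0.1 -0.4  0.2] T [-0.02 -0.01  0.01] w 0.016 t 12.675 q6 0.27
```

```bash
python3 -m crank '[[0,0,0,0.12,1],[0,0,0,0.24,1],[0,0,0,0.3,1],[0,0,0,0.3,1]]';python3 -c "
from h import *
go([.492,-.2918,.160],-57)"; python3 -m crank '[[0,0,0.05,0.1,1],[0,0,0.08,0.2,1],[0,0,0.08,0.2,1]]';python3 -c "
from h import *
go([.492,-.2918,.160],-57)"
```

```text
time_s: 13.18
tcp_pos: [0.4912, -0.2915, 0.151]
eef_rot: [0.797, -0.604, 0.0, -0.0]
contact_force: [0.4, -0.0, -0.2]
width: 0.0157
tool shift cm [ 0.05 -0.07 -0.9 ] xang -74.3 yaw -0.302 tcp [ 0.4912 -0.2915  0.151 ] F [ 0.4 -0.  -0.2] T [-0.03  0.01  0.02] w 0.0157 t 13.175 q6 0.57
time_s: 13.55
tcp_pos: [0.4913, -0.2916, 0.1505]
eef_rot: [0.733, -0.68, 0.0, -0.0]
contact_force: [-0.4, -0.6, 1.6]
width: 0.016
tool shift cm [ 0.02 -0.07 -0.95] xang -85.6 yaw -0.5 tcp [ 0.4913 -0.2916  0.1505] F [-0.4 -0.6  1.6] T [-0.05  0.12  0.06] w 0.016 t 13.55 q6 0.76
```

```bash
for i in 1 2; do python3 -m crank '[[0,0,0.05,0.1,1],[0,0,0.1,0.2,1],[0,0,0.1,0.2,1]]' >/dev/null;python3 -c "
from h import *
go([.492,-.2918,.160],-57)"; done
```

```text
tool shift cm [-0.   -0.05 -1.01] xang -96.9 yaw -0.697 tcp [ 0.4915 -0.2918  0.1499] F [-0.5  0.3  2.2] T [0.05 0.1  0.03] w 0.0158 t 13.925 q6 0.96
tool shift cm [-0.01 -0.04 -1.08] xang -108.2 yaw -0.894 tcp [ 0.4916 -0.2918  0.1492] F [0.4 0.6 3.4] T [ 0.12  0.12 -0.05] w 0.0158 t 14.3 q6 1.16
```

```bash
for i in 1 2; do python3 -m crank '[[0,0,0.04,0.08,1],[0,0,0.07,0.15,1],[0,0,0.07,0.15,1]]' >/dev/null;python3 -c "
from h import *
go([.492,-.2918,.160],-57)"; done
```

```text
tool shift cm [ 0.01 -0.04 -1.14] xang -116.6 yaw -1.04 tcp [ 0.4917 -0.2916  0.1486] F [0.7 1.  3.5] T [ 0.23 -0.   -0.03] w 0.0161 t 14.675 q6 1.3
tool shift cm [ 0.02 -0.05 -1.2 ] xang -125.0 yaw -1.187 tcp [ 0.4918 -0.2914  0.148 ] F [0.7 1.1 3. ] T [0.26 0.1  0.01] w 0.0156 t 15.05 q6 1.45
```

```bash
for i in 1 2; do python3 -m crank '[[0,0,0.03,0.06,1],[0,0,0.04,0.1,1],[0,0,0.04,0.1,1]]' >/dev/null;python3 -c "
from h import *
go([.492,-.2918,.160],-57)"; done
```

```text
tool shift cm [ 0.02 -0.05 -1.24] xang -130.6 yaw -1.284 tcp [ 0.4918 -0.2913  0.1476] F [-0.7 -0.1  1.9] T [0.21 0.05 0.11] w 0.0157 t 15.425 q6 1.55
tool shift cm [ 0.02 -0.09 -1.25] xang -136.0 yaw -1.379 tcp [ 0.4915 -0.2911  0.1475] F [-0.9  2.4  5.6] T [0.4  0.17 0.89] w 0.0159 t 15.8 q6 1.64
```

The tool's twist torque rose sharply to 0.89 N m after about 77° clockwise, and the cap's estimated face height is about 0.1 mm above the rim. That means it has reached the ribs. I'll release it, lift away and look.

```bash
python3 -m crank '[[0,0,-0.02,-0.03,1],[0,0,-0.02,-0.03,1]]'; python3 -c "
from h import *
go([.492,-.2918,.160],-57)"; python3 -m crank '[[0,0,-0.02,0,-1],[0,0,-0.02,0,-1],[0,0,-0.02,0,-1],[0,0,-0.02,0,-1],[0,0,-0.02,0,-1],[0,0,-0.02,0,-1],[0,0,-0.02,0,-1],[0,0,-0.02,0,-1]]'; python3 -m crank '[[0,0,-2,0,-1],[0,0,-5,0,-1],[0,0,-9,0,-1],[0,4,-13,0,-1],[0,8,-16,0,-1],[0,14,-18,0,-1],[0,18,-18,0,-1],[0,18,-18,0,-1]]'; python3 - <<'E'
from h import *
go([.492,-.2918,.160],-57)
a=r.capture("scene");b=r.capture("top")
A=cv2.resize(a["color"][150:230,205:305],(390,312),interpolation=cv2.INTER_CUBIC)
B=cv2.resize(b["color"][165:265,340:440],(390,390),interpolation=cv2.INTER_CUBIC)
A=np.vstack([A,np.zeros((78,390,3),np.uint8)])
cv2.imwrite("pics/g.png",np.hstack([A,B]))
E
```

```text
time_s: 16.05
tcp_pos: [0.4915, -0.291, 0.1476]
eef_rot: [-0.389, 0.921, -0.0, 0.0]
contact_force: [1.2, 0.4, 2.3]
width: 0.0157
tool shift cm [ 0.02 -0.09 -1.24] xang -134.2 yaw -1.347 tcp [ 0.4915 -0.291   0.1476] F [1.2 0.4 2.3] T [ 0.24 -0.01  0.57] w 0.0157 t 16.05 q6 1.61
time_s: 17.05
tcp_pos: [0.4915, -0.291, 0.1478]
eef_rot: [-0.389, 0.921, -0.0, 0.0]
contact_force: [0.3, 0.3, 0.8]
width: 0.0844
time_s: 18.05
tcp_pos: [0.3601, -0.163, 0.3279]
eef_rot: [-0.39, 0.921, -0.0, 0.0]
contact_force: [0.4, -0.6, -0.9]
width: 0.0872
tool shift cm [  0.06 -18.43  16.8 ] xang -134.1 yaw -1.346 tcp [ 0.3601 -0.163   0.3279] F [ 0.4 -0.6 -0.9] T [ 0.06 -0.05 -0.01] w 0.0872 t 18.05 q6 1.63
```

View pics/g.png

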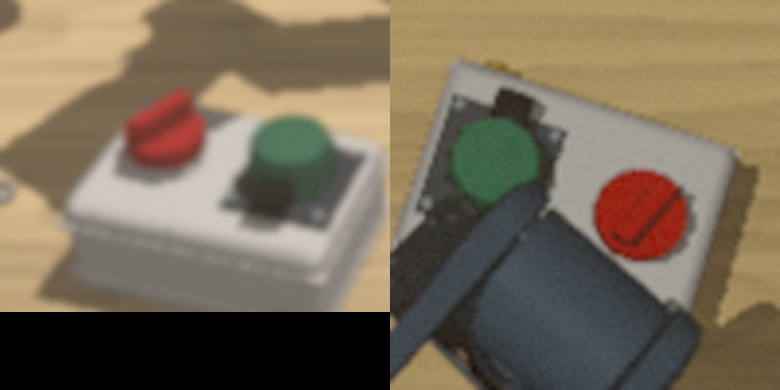

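The picture shows the cap level on the neck. I'll check that it isn't just resting on the seal by lowering the shut fingertips lightly on to the bar. Home would put the bar top at about z = 0.1665, and sprung up at about 0.170.

```bash
python3 -m crank '[[0,-4,0,0,1],[0,-9,0,0,1],[0,-14,2,0,1],[0.06,-18.4,6,0,1],[0.06,-18.4,10,0,1],[0.06,-18.4,13,0,1],[0.06,-18.4,14.8,0,1],[0.06,-18.4,14.8,0,1],[0.06,-18.4,14.8,0,1]]'; python3 -c "
from h import *
go([.4915,-.291,.172])"
```

```text
time_s: 19.27
tcp_pos: [0.4955, -0.2957, 0.1809]
eef_rot: [-0.389, 0.921, -0.002, 0.001]
contact_force: [0.1, -0.2, 1.2]
width: 0.0054
tool shift cm [-0.06  0.62  0.89] xang -134.2 yaw None tcp [ 0.4955 -0.2957  0.1809] F [ 0.1 -0.2  1.2] T [0.07 0.02 0.01] w 0.0054 t 19.275 q6 1.61
```

```bash
python3 -m crank '[[0,0.6,0.3,0,1],[0,0.6,0.8,0,1],[0,0.6,0.9,0,1],[0,0.6,0.9,0,1]]'|grep -E "tcp|force|width"; for i in 1 2 3 4 5; do python3 -m crank '[[0,0,0.05,0,1],[0,0,0.1,0,1],[0,0,0.1,0,1]]'|grep -E "tcp|force|width"; done
```

```text
tcp_pos: [0.4913, -0.2916, 0.1719]
contact_force: [0.3, -0.9, -0.2]
width: 0.0001
tcp_pos: [0.4913, -0.2916, 0.1709]
contact_force: [0.1, 0.1, 0.6]
width: 0.0003
tcp_pos: [0.4913, -0.2916, 0.1699]
contact_force: [0.2, 0.1, 0.4]
width: 0.0008
tcp_pos: [0.4913, -0.2916, 0.1688]
contact_force: [-0.4, 0.0, 1.6]
width: 0.0003
tcp_pos: [0.4912, -0.2915, 0.1677]
contact_force: [-0.2, 0.2, 0.3]
width: 0.0005
tcp_pos: [0.4913, -0.2916, 0.167]
contact_force: [0.2, -0.4, 1.9]
width: 0.0003
```

```bash
for i in 1 2; do python3 -m crank '[[0,0,0.05,0,1],[0,0,0.08,0,1],[0,0,0.08,0,1]]'|grep -E "tcp|force|width"; done
```

```text
tcp_pos: [0.4913, -0.2916, 0.1669]
contact_force: [-1.4, 1.3, 5.8]
width: 0.0004
tcp_pos: [0.4913, -0.2916, 0.1669]
contact_force: [-1.8, 1.8, 6.9]
width: 0.0005
```

The probe stopped firmly at z = 0.1669, so the face is about 0.9 mm above the rim and held by the thread. To gain margin I'll regrip and snug it to hand tight once.

```bash
python3 -m crank '[[0,0,-2,0,-1],[0,0,-4,0,-1],[0,0,-4,0,-1],[0,0,-4,0,-1],[0,0,-4,0,-1],[0,0,-4,0,-1],[0,0,-4,0,-1],[0,0,-4,0,-1]]'; python3 -c "
from h import *
go([.4915,-.291,.150],-134.2)"
```

```text
time_s: 23.4
tcp_pos: [0.4912, -0.2915, 0.2067]
eef_rot: [-0.389, 0.921, -0.002, 0.001]
contact_force: [-0.0, -0.4, -0.6]
width: 0.0724
tool shift cm [-0.06  0.04  5.67] xang -134.2 yaw 0.0 tcp [ 0.4912 -0.2915  0.2067] F [-0.  -0.4 -0.6] T [0.09 0.05 0.03] w 0.0724 t 23.4 q6 1.61
```

```bash
python3 -m crank '[[0,0,2,0,-1],[0,0,4,0,-1],[0,0,5.5,0,-1],[0,0,5.6,0,-1],[0,0,5.6,0,-1]]';python3 -m crank '[[0,0,0,0,1],[0,0,0,0,1],[0,0,0,0,1],[0,0,0,0,1],[0,0,0,0,1],[0,0,0,0,1],[0,0,0,0,1],[0,0,0,0,1],[0,0,0,0,1],[0,0,0,0,1]]'; python3 -m crank '[[0,0,0,0.02,1],[0,0,0,0.03,1],[0,0,0,0.03,1]]';python3 -c "
from h import *
go([.4915,-.291,.150],-134.2)"
```

```text
time_s: 24.02
tcp_pos: [0.4917, -0.292, 0.1511]
eef_rot: [-0.389, 0.921, -0.003, 0.001]
contact_force: [0.2, -0.3, 0.2]
width: 0.087
time_s: 25.28
tcp_pos: [0.492, -0.2916, 0.1511]
eef_rot: [-0.39, 0.921, -0.003, 0.001]
contact_force: [2.0, 2.9, -0.4]
width: 0.0157
time_s: 25.65
tcp_pos: [0.492, -0.2916, 0.1511]
eef_rot: [-0.376, 0.927, -0.003, 0.001]
contact_force: [1.5, 1.0, -0.7]
width: 0.0164
tool shift cm [-0.01  0.08  0.11] xang -135.8 yaw -0.028 tcp [ 0.492  -0.2916  0.1511] F [ 1.5  1.  -0.7] T [ 0.38 -0.26  0.64] w 0.0164 t 25.65 q6 1.64
```

```bash
python3 -m crank '[[0,0,0,0,-1],[0,0,0,0,-1],[0,0,0,0,-1],[0,0,0,0,-1],[0,0,0,0,-1],[0,0,0,0,-1],[0,0,0,0,-1],[0,0,0,0,-1]]'; python3 -m crank '[[0,0,-2,0,-1],[0,0,-5,0,-1],[0,0,-9,0,-1],[0,4,-13,0,-1],[0,8,-16,0,-1],[0,14,-18,0,-1],[0,18,-18,0,-1],[0,18,-18,0,-1],[0,18,-18,0,-1]]'; python3 - <<'E'
from h import *
a=r.capture("scene");b=r.capture("top")
A=cv2.resize(a["color"],(480,300));B=cv2.resize(a["color"][150:230,205:305],(320,256),interpolation=cv2.INTER_CUBIC)
B=np.vstack([B,np.zeros((44,320,3),np.uint8)])
cv2.imwrite("pics/h.png",np.vstack([np.hstack([A,B]),np.hstack([cv2.resize(b["color"],(480,300)),0*B])]))
E
```

```text
time_s: 26.65
tcp_pos: [0.492, -0.2916, 0.1511]
eef_rot: [-0.376, 0.927, -0.003, 0.001]
contact_force: [0.7, 0.3, -0.3]
width: 0.0842
time_s: 27.78
tcp_pos: [0.3664, -0.1624, 0.3304]
eef_rot: [-0.376, 0.927, -0.004, 0.002]
contact_force: [0.1, 0.4, -0.7]
width: 0.0868
```

View pics/h.png

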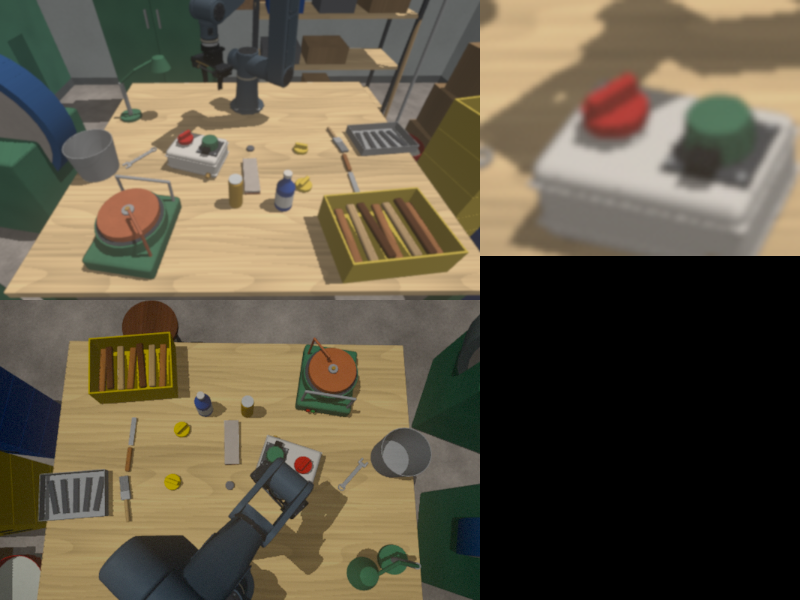

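The cap sits level on the neck, the gripper is clear, and everything else on the bench is where it was.

```bash
python3 -c "
from rig import r
print(r.finish_job())"
```

```text
the job is handed in; nothing more can be done
None
```

The red cap is screwed home on the coolant tank's neck, released, and handed in at about 28 s. No verdict was reported.

- **Threading:** I felt for the thread with only a few newtons. The lugs happened to be over the gaps already. The backward turn met a rib after about 9°, where the torque reached 0.89 N m, so I eased off and the cap dropped on to the seal. It then turned about 77° clockwise until the ribs stopped it, again peaking at 0.89 N m. Both peaks are a little over the 0.5–0.8 N m given as hand tight.
- **Height check:** Pressing the shut fingertips lightly on the bar gave a firm stop, with no give at about 7 N. The face worked out at about 0.9 mm above the rim. That is inside the 1.5 mm limit but not the nominal 0.5 mm.
- **Final tightening:** Because of that I gripped the cap again and snugged it to 0.64 N m. I did not measure the height again afterwards.
- **Final pictures:** The cap looks level on the neck, the gripper is clear, and nothing else on the bench looks moved.
- **Where measurements disagreed:** The automatic fits put the bar's angle anywhere from 27° to 72°. I used about 33°, from the bar's ends in the picture, and the grip on the bar closed at its expected width.

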